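# Set out the blood agar dishes for incubation

## Robot

A 7-joint arm with a two-finger parallel gripper is mounted at the origin on the work surface. World frame = base frame: x ahead of the robot, y to its left, z up, the work surface at z = 0. Lengths are in m, angles in degrees, forces in N, time in s.
With the tool pointing down it reaches from about 0.425 to 0.875 m from the base axis. Payload 4.7 kg.
Tool frame: the origin (TCP) lies midway between the tips of the shut fingers; the grasp point (between the pads) lies 19 mm behind it; z points along the fingers, y is the direction in which the jaws open and shut (so a half turn about z gives the same grasp; the last joint's range is limited). The gripper opens to 87 mm and grips with 3 to 60 N. Pads are 19 mm wide; open, the fingers measure 117 mm over their backs; the gripper's body (75 mm by 190 mm) begins 51 mm behind the grasp point.
Start: joints at [69.047, 18.392, -4.016, 83.108, 1.295, 78.541, -3.26], TCP at [0.241, -0.604, 0.223] pointing down, gripper open.
Joint ranges: [-163.93, 163.93], [-17.29, 119.83], [-79.2, 71.16], [3.27, 140.29], [-89.18, 269.18], [5.43, 117.66], [-154.24, 154.24]. Speed limits (degrees/s): [147.25, 147.25, 180, 180, 180, 180, 180].

## Interface

Orientations are given as [roll, pitch, yaw] about the fixed x, y, z axes, in that order (R = Rz(yaw) Ry(pitch) Rx(roll)).
In Python, from cell import env gives the robot as it stands. The module is installed in compiled form; this text tells all that it offers.
- The arm moves only by the tool servo_tool, never from a script. Its argument "plan" is a list of rows, each a list of 3 entries, a list of its own where there are three numbers: the opening, from 0 (shut) to 1 (fully open), then the shift along the tool's x, y, z in cm, then the turn, a rotation vector about the tool's x, y, z in degrees. A call has 1 to 20 rows; each row shifts and turns the pose as measured when the row begins, along the tool's axes as they then stand; what a row does not reach is not made up. A row lasts 1/12 s, in which the tool goes at most 41.7 mm and 7.16 degrees, less where a joint would pass 70% of its speed; a pose out of reach is approached as far as the arm can. A call is refused whole if a number of a shift passes 4.17 or a number of a turn 7.16, either way. A call with a gripper value outside its range is refused whole. The fingers move at their own pace and stop on an object; "force" is the grip in N (left out, the last holds). Time passes only in rows, so rows that do not move let the fingers close. It gives the time, the measured TCP pose, the force and the opening at its end, in the units of the state.
- env.get_obs(): the state, without advancing time (a new reading comes with each control period).
- env.read_camera(name): name is "scene" or "top" or "wrist"; returns a dict with "image" (400x640x3 uint8, blue, green, red), "fx", "fy", "cx", "cy" (pixels), "k1" (the pictures are not rectified: a ray, as slopes to the right and down, at radius r is drawn at 1 + k1 r^2 times it, then the intrinsics apply), "rvec" (rotation vector, rad) and "tvec" (3), from world to camera coordinates, as OpenCV has them; the wrist camera has in their place "T_tool_cam" (4x4, takes a point from camera to tool coordinates, whose origin is the TCP and whose axes are the flange's). Camera axes: x right, y down, z forward; pixel columns grow to the right and rows downward; lengths in m; the calibration is good to about 2 mm. A picture is of the moment at which its call begins: read the wrist's pose just before it. There is no depth.
- env.sign_off(): hands the job in, once; it reports no verdict.
The state is a dict: "time_s": time; "qpos": joint angles; "joint_velocities": joint speeds; "effort": joint torques, N m; "tool_pos": TCP position; "tool_rot": TCP orientation; "force": force on the tool from outside, world axes, zero at the start; "wrist_torque": the same for the moment, N m; "grip_width": finger opening in m.
Only numpy, scipy, OpenCV 4.12 (cv2) and the standard library are available. Lean on these libraries where they do the work, as an engineer would, in place of code of your own. Each camera call takes 0.05 s, during which the arm holds its last target. There are 200 camera calls.

## Task

Get the four dishes with dark red medium ready for the incubator: put each pair on the tray that has the colour of their lid labels, the large dish centred on the coloured disc and the small one centred on top of the large one. Keep the dishes level all the time, and leave the dishes with pale medium, the tube rack and the amber bottle where they are.

Things in the scene. Friction and masses are not known exactly. Their poses are not given: they have to be found in the camera images.
- red_large_blue: closed round dish, large: 60 mm diameter, 16 mm high, about 30 g, clear lid, dark red medium seen through it, a round blue label 22 mm across in the middle of the flat lid; origin at the centre of its underside, z up through the lid
- red_small_blue: closed round dish, small: 42 mm diameter, 14 mm high, about 16 g, clear lid, dark red medium seen through it, a round blue label 22 mm across in the middle of the flat lid; origin at the centre of its underside, z up through the lid
- red_large_yellow: closed round dish, large: 60 mm diameter, 16 mm high, about 30 g, clear lid, dark red medium seen through it, a round yellow label 22 mm across in the middle of the flat lid; origin at the centre of its underside, z up through the lid
- red_small_yellow: closed round dish, small: 42 mm diameter, 14 mm high, about 16 g, clear lid, dark red medium seen through it, a round yellow label 22 mm across in the middle of the flat lid; origin at the centre of its underside, z up through the lid
- pale_large: closed round dish, large: 60 mm diameter, 16 mm high, about 30 g, clear lid, pale cream medium seen through it, a round blue label 22 mm across in the middle of the flat lid; origin at the centre of its underside, z up through the lid; to be left alone
- pale_small: closed round dish, small: 42 mm diameter, 14 mm high, about 16 g, clear lid, pale cream medium seen through it, a round yellow label 22 mm across in the middle of the flat lid; origin at the centre of its underside, z up through the lid; to be left alone
- tray_blue: fixed aluminium tray lying on the bench, a square plate 110 x 110 mm, 6 mm thick, with a round blue disc 84 mm across on its middle; the disc's flat top is 8 mm above the bench; origin at the centre of the tray's underside, at bench level, z up, x and y along the plate's edges
- tray_yellow: fixed aluminium tray lying on the bench, a square plate 110 x 110 mm, 6 mm thick, with a round yellow disc 84 mm across on its middle; the disc's flat top is 8 mm above the bench; origin at the centre of the tray's underside, at bench level, z up, x and y along the plate's edges
- tube_rack: loose white test tube rack, 55 mm (x) by 170 mm (y), with twelve stoppered tubes, 116 mm high in all; origin at the centre of its underside, z up; to be left alone
- amber_bottle: loose amber jar with a white cap, 60 mm diameter, 115 mm high; origin at the centre of its underside, z up; to be left alone
Mind the look-alikes: they are no part of the job. What is shaped like the red_large_yellow but purple is not meant. What is shaped like the tray_yellow but turquoise is not meant.

How it is judged:
By the outcome, as a careful person would: the job done as asked, in the order asked, and still so for the second after the job is handed in, with the robot touching nothing.
It also fails if it takes over 99 s, if anything falls off the work surface, if the arm or the gripper's body presses on something with over 40 N, if the wrist force passes 120 N, or if a joint passes its speed limit or range.

## Working session

There is one attempt and no reset: what is moved stays moved. The work goes in short steps, Python scripts to look and compute and a tool call to move; the robot and the scene stay as the last step left them, time stands still between calls to the robot, and variables do not carry over. Pictures are saved under pics/ and viewed, about 12 in all and at most 16, crops included, and the job is handed in when it is done.

Besides the shell and the picture viewer there is one more tool, called after ">>>" by a JSON object that holds its "fn" and its "kwargs", one argument or row to a line. servo_tool: Moves the arm, as the interface text tells. Its arguments: {"type":"object","properties":{"plan":{"type":"array"},"force":{"type":"number"}},"required":["plan"]}

```bash
mkdir -p pics; cat > h.py <<'E'
import numpy as np,cv2
from cell import env
def ray(c,px):
    # undistort px -> camera slopes
    d=np.array([c["k1"],0,0,0.]); K=np.array([[c["fx"],0,c["cx"]],[0,c["fy"],c["cy"]],[0,0,1.]])
    return cv2.undistortPointsIter(np.array(px,float).reshape(-1,1,2),K,d,None,None,(3,50,1e-10)).reshape(-1,2)
def pose(c,obs=None):
    if "rvec" in c:
        R=cv2.Rodrigues(np.array(c["rvec"],float))[0]; t=np.array(c["tvec"],float).ravel(); return R.T,-R.T@t
    from scipy.spatial.transform import Rotation as Ro
    Rt=Ro.from_euler("xyz",obs["tool_rot"],degrees=True).as_matrix(); T=np.array(c["T_tool_cam"])
    return Rt@T[:3,:3], Rt@T[:3,3]+np.array(obs["tool_pos"])
def toplane(c,px,z,obs=None):
    s=ray(c,px); R,o=pose(c,obs); d=np.c_[s,np.ones(len(s))]@R.T
    return o+d*((z-o[2])/d[:,2])[:,None]
def blobs(img,lo,hi,amin=60):
    m=cv2.inRange(cv2.cvtColor(img,cv2.COLOR_BGR2HSV),lo,hi)
    n,l,s,ce=cv2.connectedComponentsWithStats(m)
    return [(s[i,4],ce[i].round(1),s[i,:4]) for i in range(1,n) if s[i,4]>=amin]
E
python3 - <<'E'
from h import *
print(env.get_obs())
for n in("scene","top","wrist"):
    c=env.read_camera(n); cv2.imwrite(f"pics/{n}0.png",c["image"]); print(n,{k:v for k,v in c.items() if k!="image"}); 
    if n!="wrist": print(pose(c)[1])
E
```

```text
{'time_s': 0.0, 'qpos': array([69.04656838, 18.43701899, -4.01473248, 83.17816447,  1.29585222,
       78.54114011, -3.26021344]), 'joint_velocities': array([ 0.08118689,  0.0796756 , -0.0769343 , -0.07891138,  0.05711367,
        0.00506275,  0.06193438]), 'effort': array([ 5.87280938e-04, -4.91287744e+01, -4.03830204e-01, -3.12524199e+01,
       -6.39863173e-02,  4.37680143e-02,  1.84476576e-04]), 'tool_pos': array([ 0.24070413, -0.6031625 ,  0.22145597]), 'tool_rot': array([-1.79888970e+02,  7.06955542e-03,  2.17624587e+01]), 'force': array([ 0.14271725, -0.78591359,  0.25969544]), 'wrist_torque': array([ 0.04311634, -0.00634245,  0.00595454]), 'grip_width': 0.08708508487236313}
scene {'fx': 476.3933878251707, 'fy': 476.3933878251707, 'cx': 325.95627857753755, 'cy': 193.5805798636624, 'k1': -0.017471616467882152, 'rvec': array([ 1.45213946,  2.36861037, -0.66895554]), 'tvec': array([ 0.2251225 , -0.32706217,  1.330058  ])}
[0.96958273 0.24231169 0.96327486]
top {'fx': 452.5044263216557, 'fy': 452.5044263216557, 'cx': 324.891336544252, 'cy': 199.55062676126968, 'k1': -0.13092740496294847, 'rvec': array([ 2.11320242, -2.14352392,  0.16953323]), 'tvec': array([0.01472276, 0.48862234, 1.10459642])}
[ 0.29575868 -0.00254103  1.17116273]
wrist {'fx': 332.92418651349885, 'fy': 332.92418651349885, 'cx': 318.75756664777873, 'cy': 202.58802903147338, 'k1': -0.04078434116135392, 'T_tool_cam': array([[ 1.01227254e-03, -9.51899283e-01, -3.06409417e-01,
         8.40840052e-02],
       [ 9.99999298e-01,  7.74981328e-04,  8.96081008e-04,
        -1.58743537e-03],
       [-6.15517293e-04, -3.06410109e-01,  9.51899399e-01,
        -1.61435364e-01],
       [ 0.00000000e+00,  0.00000000e+00,  0.00000000e+00,
         1.00000000e+00]])}
```

View pics/top0.png

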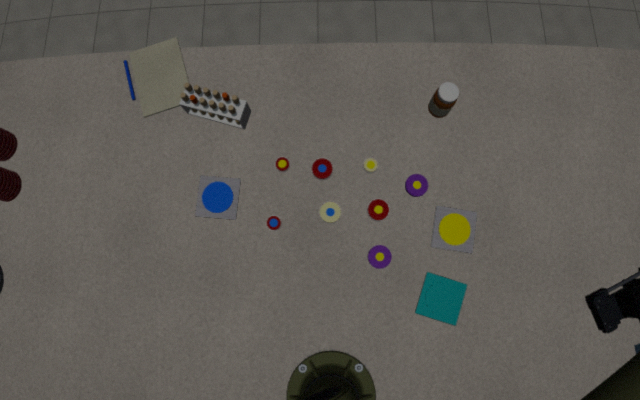

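View pics/scene0.png

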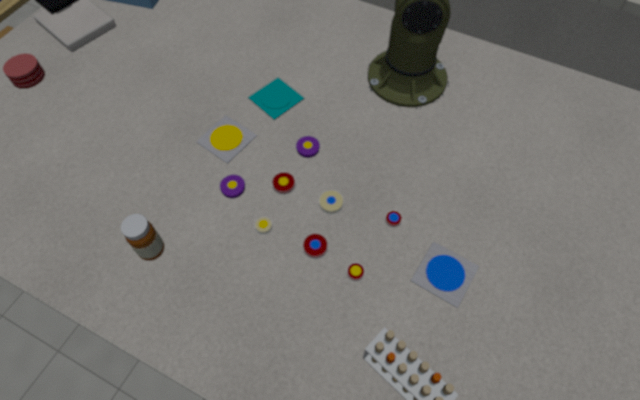

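The top view shows these dishes:
- Dark red: large/blue label (322,168), small/blue (274,223), large/yellow (378,210), small/yellow (282,164).
- Purple look-alikes at (416,185) and (380,257), and pale dishes at (330,212) and (371,165).

The yellow tray is at (455,229), the blue tray at (217,197), and the turquoise look-alike at (442,299). The scene view agrees. Next I'll measure and confirm with one crop.

```bash
python3 - <<'E'
from h import *
P={}
for n in("top","scene"):
    c=env.read_camera(n); im=c["image"]
    if n=="top": cv2.imwrite("pics/crop.png",cv2.resize(im[130:290,190:490],None,fx=2.6,fy=2.6,interpolation=cv2.INTER_CUBIC))
    for col,lo,hi in(("blue",(100,150,60),(125,255,255)),("yel",(22,150,100),(35,255,255)),("red",(0,150,40),(8,255,180)),("red2",(170,150,40),(180,255,180)),("purple",(130,100,50),(160,255,255)),("cream",(20,30,150),(32,120,255))):
        for a,ce,b in blobs(im,lo,hi,25):
            z=0.008 if a>300 and col in("blue","yel") else 0.015
            print(n,col,a,ce,b,toplane(c,[ce],z).round(4)[0])
E
```

```text
top blue 115 [128.9  79.5] [124  60  11  40] [0.8474 0.5596 0.015 ]
top blue 42 [321.8 167.9] [319 165   7   7] [0.5777 0.015  0.015 ]
top blue 755 [217.1 196.9] [202 182  31  31] [0.5059 0.2923 0.008 ]
top blue 43 [330.  211.6] [327 208   7   8] [ 0.4616 -0.0048  0.015 ]
top blue 49 [273.2 222.3] [270 219   8   8] [0.4358 0.1421 0.015 ]
top yel 53 [281.7 163.2] [278 160   9   8] [0.5923 0.1206 0.015 ]
top yel 53 [370.5 164.4] [367 161   8   8] [ 0.5852 -0.1132  0.015 ]
top yel 51 [416.6 184.5] [413 181   8   8] [ 0.5296 -0.2324  0.015 ]
top yel 53 [378. 209.] [374 205   9   9] [ 0.4664 -0.1289  0.015 ]
top yel 777 [454.2 228.8] [439 213  31  32] [ 0.4122 -0.3272  0.008 ]
top yel 52 [379.5 256.5] [376 253   8   8] [ 0.3442 -0.129   0.015 ]
top red 129 [321.8 167.9] [312 159  20  20] [0.5777 0.015  0.015 ]
top red 26 [283.3 166.5] [276 162  13   9] [0.5832 0.1163 0.015 ]
top red 152 [377.8 209.2] [368 200  21  20] [ 0.4659 -0.1284  0.015 ]
top red2 91 [321.9 169.1] [313 160  19  18] [0.5745 0.0148 0.015 ]
top red2 56 [382.3 208.9] [375 200  13  19] [ 0.4665 -0.1401  0.015 ]
top purple
[... 637 characters left out ...]
yel 43 [231.8 184.1] [228 181   8   7] [ 0.5296 -0.2328  0.015 ]
scene yel 60 [263.  223.6] [259 220   9   8] [ 0.5868 -0.1126  0.015 ]
scene yel 86 [355.5 270.3] [350 266  11  10] [0.5941 0.1204 0.015 ]
scene red 139 [283.  181.7] [273 173  21  18] [ 0.4688 -0.1282  0.015 ]
scene red 158 [314.7 244.6] [304 235  22  21] [0.5801 0.0152 0.015 ]
scene red2 29 [18.4 78.9] [11 77 15  5] [ 0.5063 -0.9504  0.015 ]
scene red2 62 [314.5 245.4] [306 237  20  17] [0.582  0.0157 0.015 ]
scene purple 288 [307.5 146.7] [297 137  22  20] [ 0.3511 -0.1253  0.015 ]
scene purple 334 [232.2 186.2] [220 175  24  23] [ 0.5341 -0.2288  0.015 ]
scene purple 25 [314.8 242.7] [309 239  12  10] [0.5759 0.0132 0.015 ]
```

View pics/crop.png

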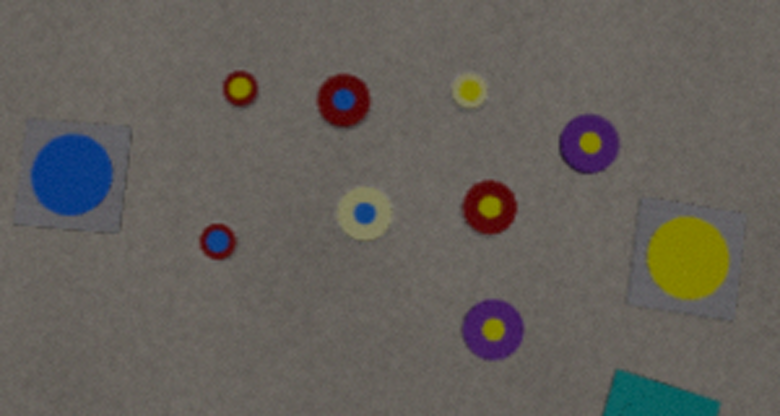

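The crop confirms the four red dishes, with purple and pale left out. Both views agree within about 3 mm. Now I'll square the tool to yaw 0 and move over red_large_yellow at (0.4665, -0.129).

>>> {"fn": "servo_tool", "kwargs": {
  "plan": [
    [1, [0, 0, 0], [0, 0, 7.1]],
    [1, [0, 0, 0], [0, 0, 7.1]],
    [1, [0, 0, 0], [0, 0, 7.1]],
    [1, [1.75, -3.6, 0.5], [0, 0, 0]],
    [1, [1.75, -3.6, 0.5], [0, 0, 0]],
    [1, [1.75, -3.6, 0.5], [0, 0, 0]],
    [1, [1.75, -3.6, 0.5], [0, 0, 0]],
    [1, [1.75, -3.6, 0.5], [0, 0, 0]],
    [1, [1.75, -3.6, 0.5], [0, 0, 0]],
    [1, [1.75, -3.6, 0.5], [0, 0, 0]],
    [1, [1.75, -3.6, 0.5], [0, 0, 0]],
    [1, [1.75, -3.6, 0.5], [0, 0, 0]],
    [1, [1.75, -3.6, 0.5], [0, 0, 0]],
    [1, [1.75, -3.6, 0.5], [0, 0, 0]],
    [1, [0, 0, 0], [0, 0, 0]]
  ],
  "force": 10
}}

```text
time_s: 1.5
tool_pos: [0.4392, -0.1971, 0.1609]
tool_rot: [179.8, 0.1, -0.9]
force: [0.6, 1.1, 0.7]
grip_width: 0.0869
```

>>> {"fn": "servo_tool", "kwargs": {
  "plan": [
    [1, [0.9, -2.2, 1.3], [0, 0, -0.9]],
    [1, [0.9, -2.2, 1.3], [0, 0, 0]],
    [1, [0.9, -2.2, 1.3], [0, 0, 0]],
    [1, [0, 0, 0], [0, 0, 0]],
    [1, [0, 0, 0], [0, 0, 0]]
  ]
}}

```text
time_s: 1.92
tool_pos: [0.4686, -0.1264, 0.1211]
tool_rot: [179.7, -0.0, 0.4]
force: [0.3, -0.5, 0.3]
grip_width: 0.0872
```

```bash
cat > w.py <<'E'
import sys
from h import *
# w.py name  z of label plane for small features / z of disc
def look(name,z=0.016,zd=0.008,save=True):
    o=env.get_obs(); c=env.read_camera("wrist"); im=c["image"]
    if save: cv2.imwrite(f"pics/{name}.png",im)
    print("t",round(o["time_s"],2),"tool",o["tool_pos"].round(4),o["tool_rot"].round(2),"grip",round(o["grip_width"],4))
    for col,lo,hi in(("blue",(100,130,40),(125,255,255)),("yel",(22,130,60),(35,255,255)),("red",(0,130,30),(8,255,180))):
        for a,ce,b in blobs(im,lo,hi,150):
            edge=b[0]<=0 or b[1]<=0 or b[0]+b[2]>=640 or b[1]+b[3]>=400
            m=cv2.inRange(cv2.cvtColor(im,cv2.COLOR_BGR2HSV),lo,hi)
            cc=max([k for k in cv2.findContours(m,cv2.RETR_EXTERNAL,cv2.CHAIN_APPROX_NONE)[0] if tuple(cv2.boundingRect(k))==tuple(b)],key=len,default=None)
            for zz in {z,zd}:
                if cc is None: print(col,a,ce,"?");break
                w=toplane(c,cc.reshape(-1,2),zz,o)[:,:2]
                (x,y),r=cv2.minEnclosingCircle(w.astype(np.float32))
                print(col,a,ce,"EDGE" if edge else "","z",zz,"centre",round(x,4),round(y,4),"diam",round(2*r,4))
if __name__=="__main__": look(sys.argv[1],*map(float,sys.argv[2:]))
E
python3 w.py w1
```

```text
t 1.92 tool [ 0.4686 -0.1264  0.1211] [ 1.7971e+02 -1.0000e-02  4.2000e-01] grip 0.0872
blue 699 [131.9  62.8]  z 0.016 centre 0.5761 0.0155 diam 0.0222
blue 699 [131.9  62.8]  z 0.008 centre 0.5769 0.0197 diam 0.0229
blue 461 [175.3 208.8]  z 0.016 centre 0.4602 -0.004 diam 0.0215
blue 461 [175.3 208.8]  z 0.008 centre 0.4574 -0.0005 diam 0.0222
blue 410 [ 21.2 233.6]  z 0.016 centre 0.4355 0.14 diam 0.0222
blue 410 [ 21.2 233.6]  z 0.008 centre 0.432 0.1479 diam 0.0229
yel 300 [ 5.  47.4] EDGE z 0.016 centre 0.5896 0.1173 diam 0.0215
yel 300 [ 5.  47.4] EDGE z 0.008 centre 0.5907 0.1245 diam 0.0222
yel 705 [301.4  51. ]  z 0.016 centre 0.584 -0.1123 diam 0.0216
yel 705 [301.4  51. ]  z 0.008 centre 0.5849 -0.112 diam 0.0223
yel 590 [452. 129.]  z 0.016 centre 0.5282 -0.2312 diam 0.0219
yel 590 [452. 129.]  z 0.008 centre 0.5275 -0.2345 diam 0.0226
yel 499 [321.5 204.4]  z 0.016 centre 0.4648 -0.1284 diam 0.0221
yel 499 [321.5 204.4]  z 0.008 centre 0.4622 -0.1285 diam 0.0227
yel 3438 [534.5 242.5]  z 0.016 centre 0.4162 -0.3203 diam 0.0816
yel 3438 [534.5 242.5]  z 0.008 centre 0.4121 -0.3262 diam 0.084
yel 203 [319.7 327.3]  z 0.016 centre 0.3425 -0.1278 diam 0.0212
yel 203 [319.7 327.3]  z 0.008 centre 0.3362 -0.1279 diam 0.0218
red 503 [11.6 48.2] EDGE z 0.016 centre 0.5896 0.1157 diam 0.0348
red 503 [11.6 48.2] EDGE z 0.008 centre 0.5907 0.1229 diam 0.0358
red 691 [122.9  42.3]  z 0.016 centre 0.578 0.0156 diam 0.0529
red 691 [122.9  42.3]  z 0.008 centre 0.5788 0.0197 diam 0.0544
red 371 [139.4  88.5]  z 0.016 centre 0.5626 0.0125 diam 0.0448
red 371 [139.4  88.5]  z 0.008 centre 0.563 0.0166 diam 0.0462
red 2385 [321.5 202.5]  z 0.016 centre 0.4654 -0.1285 diam 0.0536
red 2385 [321.5 202.5]  z 0.008 centre 0.4628 -0.1286 diam 0.0552
```

View pics/w1.png

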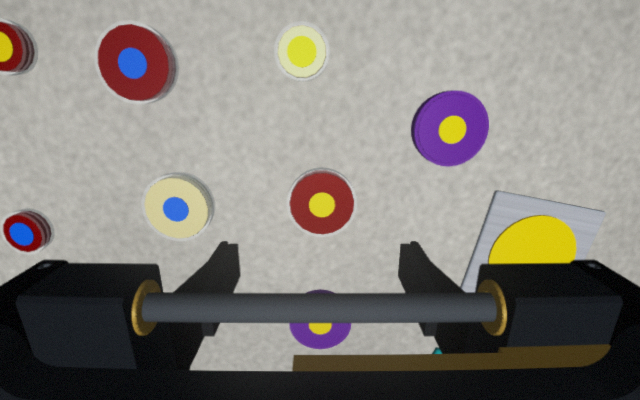

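The wrist view shows red_large_yellow at (321,204), between the fingers, and all positions agree within about 2 mm. I'm descending onto (0.465, -0.1285).

>>> {"fn": "servo_tool", "kwargs": {
  "plan": [
    [1, [-0.36, 0.2, 2], [0.3, 0, 0.4]],
    [1, [0, 0, 3], [0, 0, 0]],
    [1, [0, 0, 3], [0, 0, 0]],
    [1, [0, 0, 1.8], [0, 0, 0]],
    [1, [0, 0, 0], [0, 0, 0]],
    [1, [0, 0, 0], [0, 0, 0]]
  ]
}}

```text
time_s: 2.47
tool_pos: [0.4672, -0.1371, 0.0245]
tool_rot: [179.7, -0.5, -0.6]
force: [-0.5, 0.8, 0.2]
grip_width: 0.087
```

```bash
python3 w.py w2 | grep -v "0.008"; python3 w.py w2 | head -1
```

```text
t 2.47 tool [ 0.4672 -0.1371  0.0245] [179.71  -0.46  -0.56] grip 0.087
blue 1118 [12.1 50.3] EDGE z 0.016 centre 0.5757 0.0151 diam 0.0221
blue 465 [ 89.9 256.4]  z 0.016 centre 0.4607 -0.0042 diam 0.0213
yel 1806 [265.4  23. ] EDGE z 0.016 centre 0.5836 -0.1123 diam 0.0218
yel 1385 [501.7 140.8]  z 0.016 centre 0.5282 -0.2311 diam 0.0221
yel 1065 [304.8 255. ]  z 0.016 centre 0.4649 -0.1284 diam 0.0221
yel 555 [625.8 269.8] EDGE z 0.016 centre 0.4484 -0.3192 diam 0.0325
yel 173 [587.6 355. ]  z 0.016 centre 0.3905 -0.3134 diam 0.0215
yel 672 [523.7 357.4]  z 0.016 centre 0.389 -0.267 diam 0.0533
yel 154 [567.1 356.5]  z 0.016 centre 0.3887 -0.2985 diam 0.0205
red 5139 [305.1 251.5]  z 0.016 centre 0.4654 -0.1282 diam 0.0539
t 2.52 tool [ 0.4671 -0.1373  0.0247] [179.69  -0.47  -0.57] grip 0.0871
```

>>> {"fn": "servo_tool", "kwargs": {
  "plan": [
    [1, [-0.2, -0.88, 0], [0.3, -0.47, -0.57]],
    [1, [0, 0, 0], [0, 0, 0]]
  ]
}}

```text
time_s: 2.73
tool_pos: [0.4676, -0.1288, 0.028]
tool_rot: [179.9, -0.3, -0.0]
force: [-0.3, -0.0, 0.6]
grip_width: 0.0872
```

>>> {"fn": "servo_tool", "kwargs": {
  "plan": [
    [1, [-0.25, 0, 1.1], [0, -0.3, 0]],
    [1, [0, 0, 1.1], [0, 0, 0]],
    [1, [0, 0, 0], [0, 0, 0]]
  ]
}}

```text
time_s: 2.98
tool_pos: [0.4676, -0.1293, 0.0073]
tool_rot: [179.7, -0.3, 0.0]
force: [-1.0, 0.0, -0.2]
grip_width: 0.0872
```

>>> {"fn": "servo_tool", "kwargs": {
  "plan": [
    [1, [-0.3, 0, 0.2], [0.3, -0.3, 0]],
    [1, [0, 0, 0], [0, 0, 0]]
  ]
}}

```text
time_s: 3.15
tool_pos: [0.4638, -0.1288, 0.0041]
tool_rot: [-179.9, 0.1, 0.1]
force: [-0.0, -0.7, 0.4]
grip_width: 0.0871
```

Centred and level, so I'm closing.

>>> {"fn": "servo_tool", "kwargs": {
  "plan": [
    [0.6, [0, 0, 0], [0, 0, 0]],
    [0.55, [0, 0, 0], [0, 0, 0]],
    [0.55, [0, 0, 0], [0, 0, 0]],
    [0.55, [0, 0, 0], [0, 0, 0]],
    [0.55, [0, 0, 0], [0, 0, 0]],
    [0.55, [0, 0, 0], [0, 0, 0]]
  ],
  "force": 10
}}

```text
time_s: 3.65
tool_pos: [0.4638, -0.1291, 0.0042]
tool_rot: [-179.9, 0.1, 0.1]
force: [-0.1, 0.3, 0.0]
grip_width: 0.0596
```

>>> {"fn": "servo_tool", "kwargs": {
  "plan": [
    [0.5, [0, 0, -1], [0, 0, 0]],
    [0.5, [0, 0, -2], [0, 0, 0]],
    [0.5, [0, 0, -2], [0, 0, 0]],
    [0.5, [-0.7, 2.6, 0], [0, 0, 0]],
    [0.5, [-0.7, 2.6, 0], [0, 0, 0]],
    [0.5, [-0.7, 2.6, 0], [0, 0, 0]],
    [0.5, [-0.7, 2.6, 0], [0, 0, 0]],
    [0.5, [-0.7, 2.6, 0], [0, 0, 0]],
    [0.5, [-0.7, 2.6, 0], [0, 0, 0]],
    [0.5, [-0.5, 2.0, 0], [0, 0, 0]],
    [0.5, [0, 0, 0], [0, 0, 0]],
    [0.5, [0, 0, 0], [0, 0, 0]]
  ]
}}

```text
time_s: 4.65
tool_pos: [0.419, -0.3124, 0.0662]
tool_rot: [179.8, -0.4, 0.5]
force: [-0.9, 0.8, -0.6]
grip_width: 0.0597
```

```bash
python3 w.py w3 .066| grep -v "^blue"
```

```text
t 4.65 tool [ 0.419  -0.3124  0.0662] [179.85  -0.35   0.45] grip 0.0597
yel 1125 [185.2  51.1]  z 0.066 centre 0.5217 -0.2499 diam 0.0169
yel 1125 [185.2  51.1]  z 0.008 centre 0.5289 -0.2284 diam 0.0229
yel 4143 [352.3 203.8]  z 0.066 centre 0.437 -0.3231 diam 0.0612
yel 4143 [352.3 203.8]  z 0.008 centre 0.4139 -0.3278 diam 0.0831
yel 1317 [318.6 267. ]  z 0.066 centre 0.4135 -0.3112 diam 0.0239
yel 1317 [318.6 267. ]  z 0.008 centre 0.382 -0.3117 diam 0.0324
red 5431 [318.8 255.8]  z 0.066 centre 0.4145 -0.3115 diam 0.058
red 5431 [318.8 255.8]  z 0.008 centre 0.3833 -0.3119 diam 0.0787
```

View pics/w3.png

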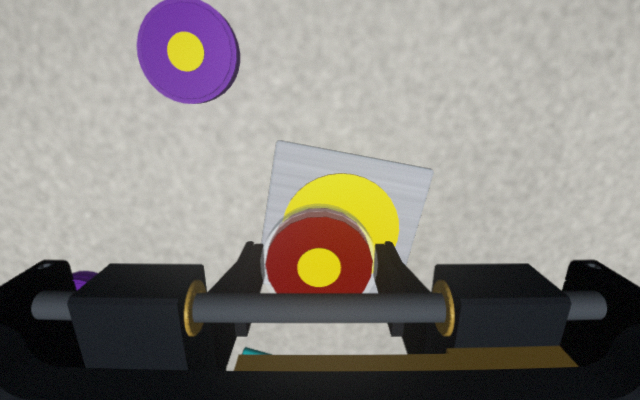

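The dish is held level, and the disc is at (0.4127, -0.327). I'm shifting over it, then lowering.

>>> {"fn": "servo_tool", "kwargs": {
  "plan": [
    [0.5, [-0.75, 1.45, 0.5], [0.15, -0.35, 0.45]],
    [0.5, [0, 0, 1.3], [0, 0, 0]],
    [0.5, [0, 0, 1.3], [0, 0, 0]],
    [0.5, [0, 0, 0], [0, 0, 0]]
  ]
}}

```text
time_s: 5.03
tool_pos: [0.4131, -0.3264, 0.0359]
tool_rot: [179.9, -0.1, 0.3]
force: [-1.5, 0.4, -0.3]
grip_width: 0.0594
```

>>> {"fn": "servo_tool", "kwargs": {
  "plan": [
    [0.5, [-0.15, 0.05, 0.9], [0, 0, 0.3]],
    [0.5, [0, 0, 0.8], [0, 0, 0]],
    [0.5, [0, 0, 0], [0, 0, 0]]
  ]
}}

```text
time_s: 5.28
tool_pos: [0.4121, -0.3259, 0.018]
tool_rot: [179.9, -0.1, 0.1]
force: [-0.7, 0.1, -0.2]
grip_width: 0.0595
```

>>> {"fn": "servo_tool", "kwargs": {
  "plan": [
    [0.5, [-0.06, 0.11, 0.35], [0, -0.1, 0]],
    [0.5, [0, 0, 0], [0, 0, 0]]
  ]
}}

```text
time_s: 5.45
tool_pos: [0.4115, -0.3265, 0.0141]
tool_rot: [179.9, 0.0, 0.2]
force: [0.0, 1.0, 0.5]
grip_width: 0.0594
```

```bash
python3 w.py w4 .026| grep -v "^blue"
```

```text
t 5.45 tool [ 0.4115 -0.3265  0.0141] [1.7994e+02 3.0000e-02 1.8000e-01] grip 0.0594
yel 1878 [106.  21.] EDGE z 0.026 centre 0.5259 -0.2374 diam 0.0207
yel 1878 [106.  21.] EDGE z 0.008 centre 0.5296 -0.2268 diam 0.0232
yel 4342 [323.4 209.7]  z 0.026 centre 0.4264 -0.327 diam 0.0728
yel 4342 [323.4 209.7]  z 0.008 centre 0.4181 -0.3272 diam 0.0815
yel 1318 [318.6 267. ]  z 0.026 centre 0.4127 -0.3254 diam 0.022
yel 1318 [318.6 267. ]  z 0.008 centre 0.4027 -0.3254 diam 0.0249
yel 171 [266.9 285.7]  z 0.026 centre 0.4043 -0.3005 diam 0.0144
yel 171 [266.9 285.7]  z 0.008 centre 0.3935 -0.2969 diam 0.0168
yel 181 [371.1 286. ]  z 0.026 centre 0.4046 -0.3522 diam 0.0157
yel 181 [371.1 286. ]  z 0.008 centre 0.3937 -0.3554 diam 0.0176
red 5409 [318.6 255.7]  z 0.026 centre 0.4136 -0.3253 diam 0.0537
red 5409 [318.6 255.7]  z 0.008 centre 0.4037 -0.3254 diam 0.0602
```

View pics/w4.png

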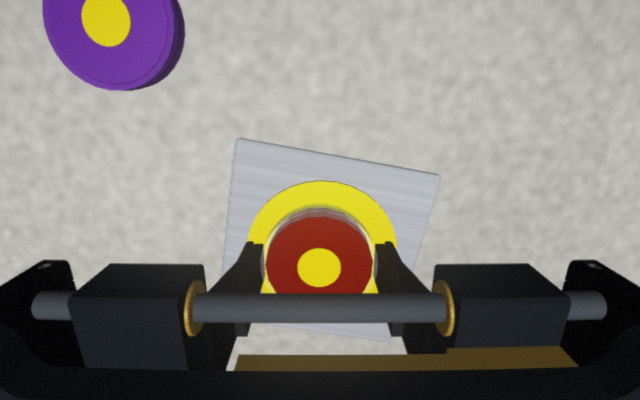

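>>> {"fn": "servo_tool", "kwargs": {
  "plan": [
    [0.5, [0.0, 0.15, 0.17], [0, 0, 0]],
    [0.5, [0, 0, 0], [0, 0, 0]]
  ]
}}

```text
time_s: 5.67
tool_pos: [0.4125, -0.3285, 0.0134]
tool_rot: [179.9, -0.1, 0.2]
force: [-0.4, -0.6, 0.3]
grip_width: 0.0597
```

```bash
cat > disc.py <<'E'
# fit disc circle of known radius 42 mm from the outermost visible points of its rim, wrist view
from h import *; from scipy.optimize import least_squares; import sys
lo,hi={"yel":((22,130,60),(35,255,255)),"blue":((100,130,40),(125,255,255))}[sys.argv[1]]; g=np.array(eval(sys.argv[2]))
o=env.get_obs(); c=env.read_camera("wrist")
m=cv2.inRange(cv2.cvtColor(c["image"],cv2.COLOR_BGR2HSV),lo,hi)
p=np.vstack([k.reshape(-1,2) for k in cv2.findContours(m,cv2.RETR_EXTERNAL,cv2.CHAIN_APPROX_NONE)[0]])
w=toplane(c,p,.008,o)[:,:2]
for _ in range(3):
    s=w[abs(np.hypot(*(w-g).T)-.042)<.004]
    g=least_squares(lambda q:np.hypot(*(s-q).T)-.0418,g,loss="soft_l1",f_scale=.0005).x
print("tool",o["tool_pos"].round(4),"disc",g.round(4),len(s),"rms",np.std(np.hypot(*(s-g).T)).round(5))
E
python3 disc.py yel .413,-.327; python3 w.py w5 .024|grep 0.024
```

```text
tool [ 0.4125 -0.3285  0.0134] disc [ 0.4111 -0.3269] 230 rms 0.00088
yel 1963 [101.7  22.8] EDGE z 0.024 centre 0.5264 -0.2363 diam 0.0211
yel 3956 [317.1 210.9]  z 0.024 centre 0.4263 -0.3267 diam 0.0734
yel 1319 [318.5 267. ]  z 0.024 centre 0.413 -0.3273 diam 0.0222
yel 1319 [318.5 267. ]  z 0.008 centre 0.4042 -0.3273 diam 0.0248
yel 183 [266.4 286.2]  z 0.024 centre 0.4044 -0.3005 diam 0.0155
yel 180 [371.  286.1]  z 0.024 centre 0.4049 -0.3541 diam 0.016
red 5407 [318.7 255.8]  z 0.024 centre 0.4139 -0.3275 diam 0.0545
```

>>> {"fn": "servo_tool", "kwargs": {
  "plan": [
    [0.5, [-0.15, 0, 0.15], [0, 0, 0]],
    [0.5, [0, 0, 0], [0, 0, 0]]
  ]
}}

```text
time_s: 5.93
tool_pos: [0.4114, -0.3286, 0.0124]
tool_rot: [179.8, -0.1, 0.2]
force: [-0.6, -0.8, -0.3]
grip_width: 0.0596
```

>>> {"fn": "servo_tool", "kwargs": {
  "plan": [
    [0.85, [0, 0, 0], [0, 0, 0]],
    [0.85, [0, 0, 0], [0, 0, 0]],
    [0.85, [0, 0, 0], [0, 0, 0]],
    [0.85, [0, 0, 0], [0, 0, 0]],
    [0.85, [0, 0, -1], [0, 0, 0]],
    [0.85, [0, 0, -2], [0, 0, 0]],
    [1, [0, 0, -4], [0, 0, 0]],
    [1, [0, 0, -3], [0, 0, 0]],
    [1, [0, 0, 0], [0, 0, 0]]
  ]
}}

```text
time_s: 6.68
tool_pos: [0.4099, -0.3269, 0.117]
tool_rot: [-180.0, 0.1, 0.2]
force: [0.7, -0.7, -0.8]
grip_width: 0.0845
```

```bash
python3 disc.py yel .4115,-.327; python3 w.py w6 .024|grep 0.024
```

```text
tool [ 0.4099 -0.3269  0.117 ] disc [ 0.4112 -0.327 ] 270 rms 0.00026
yel 750 [190.   44.8]  z 0.024 centre 0.5269 -0.2343 diam 0.0212
yel 3452 [320.  192.2]  z 0.024 centre 0.4161 -0.3268 diam 0.0786
red 2698 [321.7 198.7]  z 0.024 centre 0.4134 -0.3277 diam 0.0536
```

The large yellow dish is on its disc, about 1.5 mm off centre. Next is red_small_yellow near (0.592, 0.119).

>>> {"fn": "servo_tool", "kwargs": {
  "plan": [
    [1, [1.45, -3.55, 0], [0, 0, 0]],
    [1, [1.45, -3.55, 0], [0, 0, 0]],
    [1, [1.45, -3.55, 0], [0, 0, 0]],
    [1, [1.45, -3.55, 0], [0, 0, 0]],
    [1, [1.45, -3.55, 0], [0, 0, 0]],
    [1, [1.45, -3.55, 0], [0, 0, 0]],
    [1, [1.45, -3.55, 0], [0, 0, 0]],
    [1, [1.45, -3.55, 0], [0, 0, 0]],
    [1, [1.45, -3.55, 0], [0, 0, 0]],
    [1, [1.45, -3.55, 0], [0, 0, 0]],
    [1, [1.45, -3.55, 0], [0, 0, 0]],
    [1, [1.45, -3.55, 0], [0, 0, 0]],
    [1, [0, 0, 0], [0, 0, 0]],
    [1, [0, 0, 0], [0, 0, 0]]
  ]
}}

```text
time_s: 7.95
tool_pos: [0.5753, 0.1187, 0.0954]
tool_rot: [-179.4, 1.9, -0.3]
force: [0.3, -0.9, -0.1]
grip_width: 0.0871
```

```bash
python3 w.py w7 .014|grep 0.014
```

```text
blue 603 [455.6 205.3]  z 0.014 centre 0.5757 0.0151 diam 0.0224
blue 2175 [123.4 255.1]  z 0.014 centre 0.5126 0.2867 diam 0.0817
blue 320 [295.1 348.2]  z 0.014 centre 0.435 0.1426 diam 0.0225
yel 636 [318.  186.6]  z 0.014 centre 0.5907 0.1209 diam 0.0222
yel 581 [616.7 194.6]  z 0.014 centre 0.5844 -0.1118 diam 0.0229
yel 282 [572.5 353.2]  z 0.014 centre 0.4278 -0.1155 diam 0.0563
red 932 [318.3 184.7]  z 0.014 centre 0.5914 0.1208 diam 0.0357
red 1480 [453.3 202.5]  z 0.014 centre 0.5763 0.0156 diam 0.0544
```

>>> {"fn": "servo_tool", "kwargs": {
  "plan": [
    [1, [1.54, -0.22, 0], [-0.6, 1.9, -0.3]],
    [1, [0, 0, 3], [0, 0, 0]],
    [1, [0, 0, 3], [0, 0, 0]],
    [1, [0, 0, 0.5], [0, 0, 0]],
    [0.85, [0, 0, 0], [0, 0, 0]]
  ]
}}

```text
time_s: 8.42
tool_pos: [0.5891, 0.1157, 0.0263]
tool_rot: [179.8, 0.1, -0.3]
force: [-0.4, 0.7, 1.5]
grip_width: 0.0845
```

>>> {"fn": "servo_tool", "kwargs": {
  "plan": [
    [0.8, [0.16, -0.52, 0.8], [0.2, 0.1, -0.3]],
    [0.8, [0, 0, 0.8], [0, 0, 0]],
    [0.8, [0, 0, 0], [0, 0, 0]]
  ]
}}

```text
time_s: 8.67
tool_pos: [0.5914, 0.1184, 0.0108]
tool_rot: [180.0, -0.1, -0.2]
force: [-0.2, -1.1, -0.2]
grip_width: 0.0717
```

>>> {"fn": "servo_tool", "kwargs": {
  "plan": [
    [0.8, [-0.05, -0.25, 0.65], [0, 0, 0]],
    [0.8, [0, 0, 0], [0, 0, 0]]
  ]
}}

```text
time_s: 8.83
tool_pos: [0.5919, 0.121, 0.0051]
tool_rot: [-180.0, -0.2, -0.2]
force: [-0.6, 0.7, 0.2]
grip_width: 0.0699
```

>>> {"fn": "servo_tool", "kwargs": {
  "plan": [
    [0.6, [-0.1, 0, 0], [0, -0.2, 0]],
    [0.4, [0, 0, 0], [0, 0, 0]],
    [0.35, [0, 0, 0], [0, 0, 0]],
    [0.35, [0, 0, 0], [0, 0, 0]],
    [0.35, [0, 0, 0], [0, 0, 0]],
    [0.35, [0, 0, 0], [0, 0, 0]],
    [0.35, [0, 0, 0], [0, 0, 0]]
  ],
  "force": 10
}}

```text
time_s: 9.42
tool_pos: [0.5925, 0.1219, 0.0074]
tool_rot: [-180.0, -0.2, -0.1]
force: [-0.4, -0.8, -0.1]
grip_width: 0.0417
```

>>> {"fn": "servo_tool", "kwargs": {
  "plan": [
    [0.35, [0, 0, -1], [0, 0, 0]],
    [0.35, [0, 0, -2.5], [0, 0, 0]],
    [0.35, [0, 0, -3], [0, 0, 0]],
    [0.35, [-1.2, 3, 0], [0, 0, 0]],
    [0.35, [-1.2, 3, 0], [0, 0, 0]],
    [0.35, [-1.2, 3, 0], [0, 0, 0]],
    [0.35, [-1.2, 3, 0], [0, 0, 0]],
    [0.35, [-1.2, 3, 0], [0, 0, 0]],
    [0.35, [-1.2, 3, 0], [0, 0, 0]],
    [0.35, [0, 0, 0], [0, 0, 0]]
  ]
}}

```text
time_s: 10.25
tool_pos: [0.5193, -0.0606, 0.0815]
tool_rot: [-179.9, -0.6, 0.4]
force: [-0.6, -2.5, -1.2]
grip_width: 0.0416
```

>>> {"fn": "servo_tool", "kwargs": {
  "plan": [
    [0.35, [-1.2, 2.9, 0], [0, -0.6, 0.4]],
    [0.35, [-1.2, 2.9, 0], [0, 0, 0]],
    [0.35, [-1.2, 2.9, 0], [0, 0, 0]],
    [0.35, [-1.2, 2.9, 0], [0, 0, 0]],
    [0.35, [-1.2, 2.9, 0], [0, 0, 0]],
    [0.35, [-1.2, 2.9, 0], [0, 0, 0]],
    [0.35, [-1.2, 2.9, 0], [0, 0, 0]],
    [0.35, [-1.2, 2.9, 0], [0, 0, 0]],
    [0.35, [0, 0, 0], [0, 0, 0]],
    [0.35, [0, 0, 0], [0, 0, 0]]
  ]
}}

```text
time_s: 11.08
tool_pos: [0.4218, -0.3039, 0.0898]
tool_rot: [179.8, -0.6, -0.0]
force: [-0.5, 1.0, -0.7]
grip_width: 0.0411
```

>>> {"fn": "servo_tool", "kwargs": {
  "plan": [
    [0.35, [-0.9, 2.37, 1], [0.2, -0.6, 0]],
    [0.35, [0, 0, 1], [0, 0, 0]],
    [0.35, [0, 0, 0], [0, 0, 0]]
  ]
}}

```text
time_s: 11.33
tool_pos: [0.4148, -0.3277, 0.0716]
tool_rot: [179.9, -0.2, 0.0]
force: [0.3, 1.3, -0.3]
grip_width: 0.0414
```

```bash
python3 - <<'E'
from w import *
z=env.get_obs()["tool_pos"][2]; look("w8",z+.0066,.024)
E
```

```text
t 11.33 tool [ 0.4148 -0.3277  0.0716] [ 1.7992e+02 -1.7000e-01  5.0000e-02] grip 0.0414
yel 1076 [161.6  45.8]  z 0.07816494708760995 centre 0.5193 -0.2585 diam 0.0157
yel 1076 [161.6  45.8]  z 0.024 centre 0.5268 -0.235 diam 0.0211
yel 3408 [317.8 200.4]  z 0.07816494708760995 centre 0.4383 -0.3267 diam 0.0575
yel 3408 [317.8 200.4]  z 0.024 centre 0.4175 -0.3269 diam 0.0775
yel 305 [320.3 220.7]  z 0.07816494708760995 centre 0.4364 -0.3273 diam 0.0154
yel 305 [320.3 220.7]  z 0.024 centre 0.415 -0.3276 diam 0.0208
yel 1248 [318.6 266.4]  z 0.07816494708760995 centre 0.4133 -0.3265 diam 0.0222
yel 1248 [318.6 266.4]  z 0.024 centre 0.3838 -0.3266 diam 0.0299
red 2292 [320.5 212.6]  z 0.07816494708760995 centre 0.4356 -0.3273 diam 0.0395
red 2292 [320.5 212.6]  z 0.024 centre 0.4138 -0.3276 diam 0.0532
red 1893 [318.9 262.7]  z 0.07816494708760995 centre 0.4138 -0.3265 diam 0.0364
red 1893 [318.9 262.7]  z 0.024 centre 0.3846 -0.3268 diam 0.0491
```

View pics/w8.png

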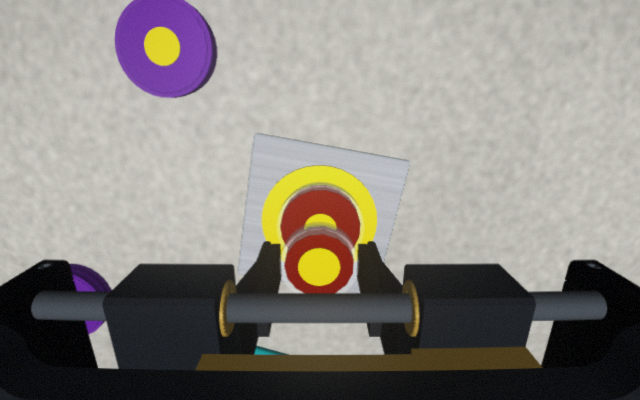

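>>> {"fn": "servo_tool", "kwargs": {
  "plan": [
    [0.35, [-0.06, 0.11, 1], [0, -0.2, 0]],
    [0.35, [0, 0, 1], [0, 0, 0]],
    [0.35, [0, 0, 0.9], [0, 0, 0]],
    [0.35, [0, 0, 0], [0, 0, 0]]
  ]
}}

```text
time_s: 11.72
tool_pos: [0.4168, -0.3275, 0.0425]
tool_rot: [179.8, -0.1, 0.3]
force: [-0.3, 0.9, -0.9]
grip_width: 0.0414
```

>>> {"fn": "servo_tool", "kwargs": {
  "plan": [
    [0.35, [-0.26, 0.13, 0.6], [0.2, -0.1, 0.3]],
    [0.35, [0, 0, 0], [0, 0, 0]]
  ]
}}

```text
time_s: 11.88
tool_pos: [0.414, -0.3276, 0.0352]
tool_rot: [-179.9, 0.1, 0.1]
force: [-0.8, 0.8, -0.3]
grip_width: 0.0412
```

>>> {"fn": "servo_tool", "kwargs": {
  "plan": [
    [0.35, [0.02, 0.12, 0.3], [0, 0, 0]],
    [0.35, [0, 0, 0], [0, 0, 0]]
  ]
}}

```text
time_s: 12.05
tool_pos: [0.4142, -0.3287, 0.0317]
tool_rot: [-179.9, 0.1, 0.1]
force: [-0.2, 0.3, -0.1]
grip_width: 0.0417
```

```bash
python3 w.py w9 .038 .024|grep -v blue
```

```text
t 12.05 tool [ 0.4142 -0.3287  0.0317] [-1.7993e+02  7.0000e-02  1.0000e-01] grip 0.0417
yel 1641 [123.6  32.7]  z 0.038 centre 0.5242 -0.2435 diam 0.0193
yel 1641 [123.6  32.7]  z 0.024 centre 0.5265 -0.2358 diam 0.0211
yel 4008 [315.9 209.8]  z 0.038 centre 0.4255 -0.3271 diam 0.0701
yel 4008 [315.9 209.8]  z 0.024 centre 0.419 -0.327 diam 0.0764
yel 1246 [318.6 266.4]  z 0.038 centre 0.4126 -0.3276 diam 0.0222
yel 1246 [318.6 266.4]  z 0.024 centre 0.4049 -0.3276 diam 0.0242
red 1572 [318.6 225.4]  z 0.038 centre 0.4268 -0.3275 diam 0.0466
red 1572 [318.6 225.4]  z 0.024 centre 0.4204 -0.3275 diam 0.0508
red 1957 [318.8 263.3]  z 0.038 centre 0.4129 -0.3277 diam 0.0371
red 1957 [318.8 263.3]  z 0.024 centre 0.4052 -0.3277 diam 0.0404
```

Right on target at (0.4126, -0.3276). I'm releasing and rising.

>>> {"fn": "servo_tool", "kwargs": {
  "plan": [
    [0.65, [0, 0, 0], [0, 0, 0]],
    [0.65, [0, 0, 0], [0, 0, 0]],
    [0.65, [0, 0, 0], [0, 0, 0]],
    [0.65, [0, 0, 0], [0, 0, 0]],
    [0.65, [0, 0, -1], [0, 0, 0]],
    [0.8, [0, 0, -2], [0, 0, 0]],
    [1, [0, 0, -4], [0, 0, 0]],
    [1, [0, 0, -2], [0, 0, 0]],
    [1, [0, 0, 0], [0, 0, 0]]
  ]
}}

```text
time_s: 12.85
tool_pos: [0.4143, -0.3282, 0.1279]
tool_rot: [-179.9, 0.1, 0.1]
force: [-0.1, -1.7, 0.7]
grip_width: 0.0758
```

```bash
python3 w.py w10 .038 .024|grep -v blue
```

```text
t 12.85 tool [ 0.4143 -0.3282  0.1279] [-1.7987e+02  8.0000e-02  1.2000e-01] grip 0.0758
yel 666 [194.3  54.8]  z 0.038 centre 0.5255 -0.2393 diam 0.0201
yel 666 [194.3  54.8]  z 0.024 centre 0.527 -0.2344 diam 0.0212
yel 3128 [318.  193.9]  z 0.038 centre 0.4205 -0.3269 diam 0.0746
yel 3128 [318.  193.9]  z 0.024 centre 0.4161 -0.3269 diam 0.0788
yel 564 [319.8 206.5] ?
red 910 [319.3 191.1]  z 0.038 centre 0.4178 -0.3275 diam 0.0508
red 910 [319.3 191.1]  z 0.024 centre 0.4133 -0.3275 diam 0.0536
red 883 [319.7 205.7]  z 0.038 centre 0.4135 -0.3277 diam 0.0367
red 883 [319.7 205.7]  z 0.024 centre 0.4088 -0.3278 diam 0.0388
```

View pics/w10.png

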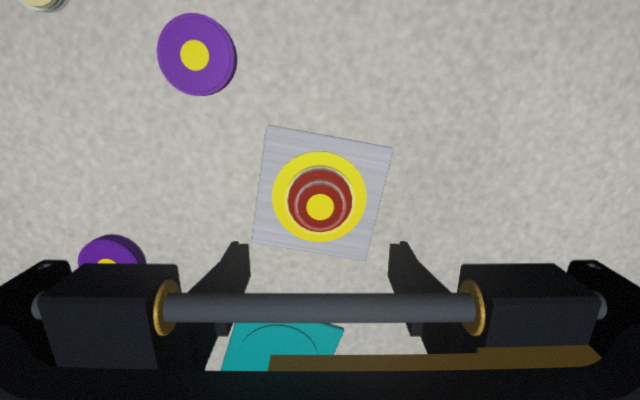

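The yellow stack is placed: small dish centred on large, on the disc at (319,200). Next is red_large_blue at (0.576, 0.0152).

>>> {"fn": "servo_tool", "kwargs": {
  "plan": [
    [1, [1.6, -3.4, 0], [0, 0, 0]],
    [1, [1.6, -3.4, 0], [0, 0, 0]],
    [1, [1.6, -3.4, 0], [0, 0, 0]],
    [1, [1.6, -3.4, 0], [0, 0, 0]],
    [1, [1.6, -3.4, 0], [0, 0, 0]],
    [1, [1.6, -3.4, 0], [0, 0, 0]],
    [1, [1.6, -3.4, 0], [0, 0, 0]],
    [1, [1.6, -3.4, 0.5], [0, 0, 0]],
    [1, [1.6, -3.4, 1], [0, 0, 0]],
    [1, [1.6, -3.4, 1], [0, 0, 0]],
    [1, [0, 0, 0], [0, 0, 0]]
  ]
}}

```text
time_s: 13.82
tool_pos: [0.5751, 0.0228, 0.0931]
tool_rot: [-179.8, 0.5, -0.6]
force: [-0.4, 1.5, 0.8]
grip_width: 0.0872
```

```bash
python3 w.py w11 .016|grep 0.016
```

```text
blue 605 [329.6 208.5]  z 0.016 centre 0.5764 0.0156 diam 0.0219
blue 1258 [ 16.3 259.6] EDGE z 0.016 centre 0.5235 0.2763 diam 0.0575
blue 390 [352.1 333.7]  z 0.016 centre 0.4603 -0.0036 diam 0.022
yel 629 [497.1 196.1]  z 0.016 centre 0.585 -0.1109 diam 0.0226
yel 449 [626.7 260. ] EDGE z 0.016 centre 0.5286 -0.2312 diam 0.0221
yel 270 [586.7 354.1]  z 0.016 centre 0.4335 -0.2232 diam 0.0372
yel 638 [525.  357.8]  z 0.016 centre 0.4313 -0.1611 diam 0.084
red 1334 [328.8 205.5]  z 0.016 centre 0.577 0.0158 diam 0.0537
```

>>> {"fn": "servo_tool", "kwargs": {
  "plan": [
    [1, [0.12, 0.72, 1], [-0.2, 0.5, -0.6]],
    [1, [0, 0, 3], [0, 0, 0]],
    [1, [0, 0, 2.5], [0, 0, 0]],
    [1, [0, 0, 0], [0, 0, 0]]
  ]
}}

```text
time_s: 14.2
tool_pos: [0.5739, 0.01, 0.0247]
tool_rot: [179.7, 0.2, -0.0]
force: [-2.1, -0.4, -0.2]
grip_width: 0.0869
```

>>> {"fn": "servo_tool", "kwargs": {
  "plan": [
    [1, [0.24, -0.55, 0], [0.3, 0.2, 0]],
    [1, [0, 0, 1], [0, 0, 0]],
    [1, [0, 0, 0], [0, 0, 0]]
  ]
}}

```text
time_s: 14.45
tool_pos: [0.5754, 0.0132, 0.0142]
tool_rot: [-180.0, 0.1, -0.2]
force: [-0.8, 0.3, -0.7]
grip_width: 0.0869
```

>>> {"fn": "servo_tool", "kwargs": {
  "plan": [
    [1, [0.08, -0.22, 0.9], [0, 0.1, -0.2]],
    [1, [0, 0, 0], [0, 0, 0]]
  ]
}}

```text
time_s: 14.62
tool_pos: [0.5775, 0.015, 0.0063]
tool_rot: [180.0, -0.2, -0.0]
force: [-0.5, -0.3, -1.3]
grip_width: 0.0872
```

>>> {"fn": "servo_tool", "kwargs": {
  "plan": [
    [0.6, [0, 0, 0], [0, 0, 0]],
    [0.5, [0, 0, 0], [0, 0, 0]],
    [0.5, [0, 0, 0], [0, 0, 0]],
    [0.5, [0, 0, 0], [0, 0, 0]],
    [0.5, [0, 0, 0], [0, 0, 0]],
    [0.5, [0, 0, 0], [0, 0, 0]]
  ],
  "force": 10
}}

```text
time_s: 15.12
tool_pos: [0.5795, 0.0152, 0.0086]
tool_rot: [180.0, -0.4, -0.0]
force: [0.6, -0.8, 0.1]
grip_width: 0.0593
```

>>> {"fn": "servo_tool", "kwargs": {
  "plan": [
    [0.5, [0, 0, -1], [0, -0.4, 0]],
    [0.5, [0, 0, -2.5], [0, 0, 0]],
    [0.5, [0, 0, -3], [0, 0, 0]],
    [0.5, [-0.7, -2.8, 0], [0, 0, 0]],
    [0.5, [-0.7, -2.8, 0], [0, 0, 0]],
    [0.5, [-0.7, -2.8, 0], [0, 0, 0]],
    [0.5, [-0.7, -2.8, 0], [0, 0, 0]],
    [0.5, [-0.7, -2.8, 0], [0, 0, 0]],
    [0.5, [0, 0, 0], [0, 0, 0]]
  ]
}}

```text
time_s: 15.87
tool_pos: [0.5447, 0.1573, 0.0773]
tool_rot: [180.0, -0.1, -0.5]
force: [-0.3, 1.2, -0.1]
grip_width: 0.0593
```

>>> {"fn": "servo_tool", "kwargs": {
  "plan": [
    [0.5, [-0.75, -2.8, 0], [0, -0.1, -0.5]],
    [0.5, [-0.75, -2.8, 0], [0, 0, 0]],
    [0.5, [-0.75, -2.8, 0], [0, 0, 0]],
    [0.5, [-0.75, -2.8, 0], [0, 0, 0]],
    [0.5, [0, 0, 0], [0, 0, 0]],
    [0.5, [0, 0, 0], [0, 0, 0]]
  ]
}}

```text
time_s: 16.37
tool_pos: [0.5132, 0.275, 0.0776]
tool_rot: [180.0, -0.1, 0.1]
force: [-0.4, -0.4, -0.3]
grip_width: 0.0595
```

```bash
python3 disc.py blue .5075,.2925;python3 - <<'E'
from w import *
z=env.get_obs()["tool_pos"][2]; look("w12",z+.0085,.008)
E
```

```text
tool [0.5132 0.275  0.0776] disc [0.5051 0.2928] 204 rms 0.00101
t 16.42 tool [0.5128 0.2759 0.0777] [-1.7995e+02 -9.0000e-02  1.5000e-01] grip 0.0595
blue 4993 [289.  202.5]  z 0.08619178015655826 centre 0.5363 0.2878 diam 0.0552
blue 4993 [289.  202.5]  z 0.008 centre 0.5057 0.2932 diam 0.0834
blue 1247 [318.8 269.8]  z 0.08619178015655826 centre 0.5104 0.2768 diam 0.0221
blue 1247 [318.8 269.8]  z 0.008 centre 0.4667 0.2766 diam 0.0333
```

>>> {"fn": "servo_tool", "kwargs": {
  "plan": [
    [0.5, [-0.51, -1.61, 0.5], [0, 0, 0]],
    [0.5, [0, 0, 1.5], [0, 0, 0]],
    [0.5, [0, 0, 1.5], [0, 0, 0]],
    [0.5, [0, 0, 0], [0, 0, 0]]
  ]
}}

```text
time_s: 16.8
tool_pos: [0.5122, 0.2853, 0.0424]
tool_rot: [179.9, -0.3, -0.4]
force: [0.0, -0.5, -0.7]
grip_width: 0.0596
```

```bash
python3 disc.py blue .5055,.293;python3 - <<'E'
from w import *
z=env.get_obs()["tool_pos"][2]; look("w13",z+.0085,.008)
E
```

```text
tool [0.5122 0.2853 0.0424] disc [0.5053 0.2931] 223 rms 0.00077
t 16.85 tool [0.5131 0.285  0.0436] [179.86  -0.39  -0.49] grip 0.0595
blue 4134 [300.8 209.8]  z 0.05209464503777466 centre 0.5263 0.2914 diam 0.0646
blue 4134 [300.8 209.8]  z 0.008 centre 0.5068 0.293 diam 0.0831
blue 1252 [318.8 269.8]  z 0.05209464503777466 centre 0.5107 0.2859 diam 0.0221
blue 1252 [318.8 269.8]  z 0.008 centre 0.4863 0.2859 diam 0.0284
yel 688 [497.2 356.6]  z 0.05209464503777466 centre 0.4543 0.1821 diam 0.0612
yel 688 [497.2 356.6]  z 0.008 centre 0.4138 0.1523 diam 0.0788
yel 222 [557.5 358.7]  z 0.05209464503777466 centre 0.4506 0.1444 diam 0.0226
yel 222 [557.5 358.7]  z 0.008 centre 0.409 0.1037 diam 0.0291
```

>>> {"fn": "servo_tool", "kwargs": {
  "plan": [
    [0.5, [-0.5, -0.7, 0.5], [0.1, -0.4, -0.5]],
    [0.5, [0, 0, 1], [0, 0, 0]],
    [0.5, [0, 0, 0], [0, 0, 0]]
  ]
}}

```text
time_s: 17.15
tool_pos: [0.5111, 0.292, 0.0309]
tool_rot: [-179.9, -0.3, -0.2]
force: [-0.5, -1.1, -1.1]
grip_width: 0.0595
```

>>> {"fn": "servo_tool", "kwargs": {
  "plan": [
    [0.5, [-0.35, 0, 1], [-0.1, -0.3, -0.2]],
    [0.5, [0, 0, 0], [0, 0, 0]]
  ]
}}

```text
time_s: 17.32
tool_pos: [0.5077, 0.2921, 0.0204]
tool_rot: [180.0, 0.0, 0.1]
force: [-1.2, -0.7, -1.7]
grip_width: 0.0596
```

>>> {"fn": "servo_tool", "kwargs": {
  "plan": [
    [0.5, [0, 0, 0.35], [0, 0, 0]],
    [0.5, [0, 0, 0], [0, 0, 0]]
  ]
}}

```text
time_s: 17.48
tool_pos: [0.5078, 0.2925, 0.0165]
tool_rot: [-180.0, 0.0, 0.1]
force: [0.1, 0.6, -0.3]
grip_width: 0.0597
```

```bash
python3 disc.py blue .5055,.293; python3 w.py w14 .024 |grep 0.024
```

```text
tool [0.5078 0.2925 0.0165] disc [0.5053 0.2932] 224 rms 0.00087
blue 4498 [319.8 212.4]  z 0.024 centre 0.5214 0.293 diam 0.0732
blue 1255 [318.8 270. ]  z 0.024 centre 0.5048 0.2934 diam 0.0224
blue 1255 [318.8 270. ]  z 0.008 centre 0.4958 0.2934 diam 0.0247
blue 162 [371.4 285.8]  z 0.024 centre 0.4983 0.2643 diam 0.015
blue 163 [266.4 285.7]  z 0.024 centre 0.4976 0.3196 diam 0.0138
```

>>> {"fn": "servo_tool", "kwargs": {
  "plan": [
    [0.5, [0, 0, 0.12], [0, 0, 0]],
    [0.5, [0, 0, 0], [0, 0, 0]]
  ]
}}

```text
time_s: 17.75
tool_pos: [0.5084, 0.2928, 0.0163]
tool_rot: [-180.0, -0.1, 0.1]
force: [-0.3, 0.1, -0.9]
grip_width: 0.0596
```

>>> {"fn": "servo_tool", "kwargs": {
  "plan": [
    [0.5, [0, 0, 0.12], [0, 0, 0]],
    [0.5, [0, 0, 0], [0, 0, 0]]
  ]
}}

```text
time_s: 17.92
tool_pos: [0.5087, 0.2929, 0.0165]
tool_rot: [-180.0, -0.1, 0.1]
force: [-0.5, 0.7, -0.7]
grip_width: 0.0599
```

>>> {"fn": "servo_tool", "kwargs": {
  "plan": [
    [0.85, [0, 0, 0], [0, 0, 0]],
    [0.85, [0, 0, 0], [0, 0, 0]],
    [0.85, [0, 0, 0], [0, 0, 0]],
    [0.85, [0, 0, 0], [0, 0, 0]],
    [0.85, [0, 0, -1], [0, 0, 0]],
    [0.85, [0, 0, -2], [0, 0, 0]],
    [1, [0, 0, -4], [0, 0, 0]],
    [1, [0, 0, -3], [0, 0, 0]],
    [1, [0, 0, 0], [0, 0, 0]]
  ]
}}

```text
time_s: 18.67
tool_pos: [0.5064, 0.292, 0.1195]
tool_rot: [179.9, 0.2, 0.1]
force: [-0.0, 1.2, 0.1]
grip_width: 0.0846
```

```bash
python3 disc.py blue .5055,.293; python3 w.py w15 .024 |grep 0.024
```

```text
tool [0.5064 0.292  0.1195] disc [0.5055 0.2931] 267 rms 0.00026
blue 3329 [318.6 191.2]  z 0.024 centre 0.5105 0.2932 diam 0.0787
yel 709 [560. 356.]  z 0.024 centre 0.3487 0.0541 diam 0.0981
yel 169 [483.5 361.3]  z 0.024 centre 0.3432 0.1316 diam 0.0397
red 240 [475.9 267.3]  z 0.024 centre 0.4423 0.1504 diam 0.0338
```

View pics/w15.png

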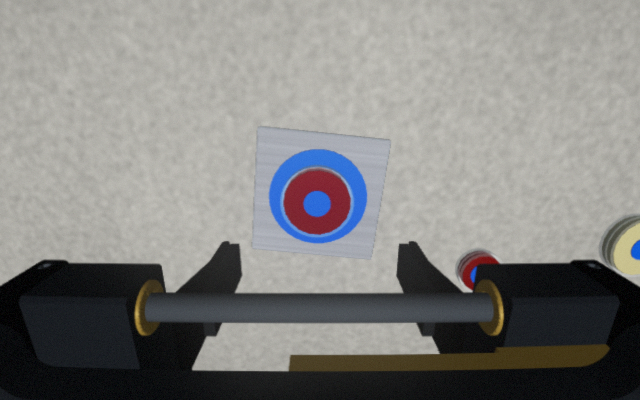

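The large blue dish is centred on its disc, with the label at (317,203). Next is red_small_blue near (0.4355, 0.1415).

>>> {"fn": "servo_tool", "kwargs": {
  "plan": [
    [1, [-1.4, 2.8, 0.5], [0, 0, 0]],
    [1, [-1.4, 2.8, 0.5], [0, 0, 0]],
    [1, [-1.4, 2.8, 0.5], [0, 0, 0]],
    [1, [-1.4, 2.8, 0.5], [0, 0, 0]],
    [1, [-1.4, 2.8, 0.5], [0, 0, 0]],
    [1, [0, 0, 0], [0, 0, 0]]
  ]
}}

```text
time_s: 19.27
tool_pos: [0.4259, 0.1453, 0.083]
tool_rot: [179.8, 1.3, 0.4]
force: [-0.3, -0.5, -1.4]
grip_width: 0.0871
```

```bash
python3 w.py w16 .014|grep -E "tool|0.014"; python3 - <<'E'
from h import *
# label of large blue dish from picture w15
from w import env
import numpy as np
im=cv2.imread("pics/w15.png"); c=env.read_camera("wrist")
o=dict(tool_pos=np.array([.5064,.292,.1195]),tool_rot=[179.9,.2,.1])
for a,ce,b in blobs(im,(100,130,40),(125,255,255),150): print(a,ce,toplane(c,[ce],.024,o)[0].round(4))
E
```

```text
t 19.27 tool [0.4259 0.1453 0.083 ] [179.82   1.27   0.35] grip 0.0871
blue 5084 [121.1  95.2]  z 0.014 centre 0.5054 0.2887 diam 0.0819
blue 928 [ 89.4 100.2]  z 0.014 centre 0.5053 0.3003 diam 0.0233
blue 688 [529.8 169.4]  z 0.014 centre 0.4597 -0.0048 diam 0.022
blue 657 [323.4 201.3]  z 0.014 centre 0.4346 0.1428 diam 0.0217
yel 162 [591.2 354.6]  z 0.014 centre 0.288 -0.1029 diam 0.0318
yel 153 [540.7 358.8]  z 0.014 centre 0.2887 -0.0537 diam 0.0296
3329 [318.6 191.2] [0.5166 0.293  0.024 ]
547 [316.6 203.4] [0.5063 0.2946 0.024 ]
```

>>> {"fn": "servo_tool", "kwargs": {
  "plan": [
    [0.9, [0.87, 0.25, 0.5], [0.2, 1.27, 0.35]],
    [0.85, [0, 0, 2.5], [0, 0, 0]],
    [0.8, [0, 0, 2.5], [0, 0, 0]],
    [0.8, [0, 0, 0], [0, 0, 0]]
  ]
}}

```text
time_s: 19.7
tool_pos: [0.4419, 0.1535, 0.0296]
tool_rot: [-179.4, -0.7, 0.4]
force: [-1.8, 0.2, -0.2]
grip_width: 0.0723
```

>>> {"fn": "servo_tool", "kwargs": {
  "plan": [
    [0.8, [-0.73, 1.07, 0], [-0.6, -0.7, 0.4]],
    [0.8, [0, 0, 0.5], [0, 0, 0]],
    [0.8, [0, 0, 0], [0, 0, 0]]
  ]
}}

```text
time_s: 19.95
tool_pos: [0.4345, 0.1455, 0.025]
tool_rot: [-179.9, 0.2, 0.2]
force: [-0.0, -0.8, 0.1]
grip_width: 0.0695
```

>>> {"fn": "servo_tool", "kwargs": {
  "plan": [
    [0.8, [0, 0.27, 0.9], [-0.1, 0.2, 0.2]],
    [0.8, [0, 0, 0.7], [0, 0, 0]],
    [0.8, [0, 0, 0], [0, 0, 0]]
  ]
}}

```text
time_s: 20.2
tool_pos: [0.4367, 0.1432, 0.0099]
tool_rot: [180.0, -0.3, -0.0]
force: [-0.1, -0.4, -0.4]
grip_width: 0.0696
```

>>> {"fn": "servo_tool", "kwargs": {
  "plan": [
    [0.8, [-0.2, 0.04, 0.45], [0, -0.3, 0]],
    [0.8, [0, 0, 0], [0, 0, 0]]
  ]
}}

```text
time_s: 20.37
tool_pos: [0.4347, 0.1428, 0.0051]
tool_rot: [180.0, -0.0, -0.0]
force: [-0.1, -0.7, -0.0]
grip_width: 0.0698
```

>>> {"fn": "servo_tool", "kwargs": {
  "plan": [
    [0.6, [0, 0, 0], [0, 0, 0]],
    [0.4, [0, 0, 0], [0, 0, 0]],
    [0.35, [0, 0, 0], [0, 0, 0]],
    [0.35, [0, 0, 0], [0, 0, 0]],
    [0.35, [0, 0, 0], [0, 0, 0]],
    [0.35, [0, 0, 0], [0, 0, 0]]
  ],
  "force": 10
}}

```text
time_s: 20.87
tool_pos: [0.4353, 0.1431, 0.0057]
tool_rot: [-180.0, -0.1, -0.0]
force: [-0.4, -0.2, -1.0]
grip_width: 0.0414
```

>>> {"fn": "servo_tool", "kwargs": {
  "plan": [
    [0.35, [0, 0, -1], [0, 0, 0]],
    [0.35, [0, 0, -2.5], [0, 0, 0]],
    [0.35, [0, 0, -3], [0, 0, 0]],
    [0.35, [1.15, -2.4, 0], [0, 0, 0]],
    [0.35, [1.15, -2.4, 0], [0, 0, 0]],
    [0.35, [1.15, -2.4, 0], [0, 0, 0]],
    [0.35, [1.15, -2.4, 0], [0, 0, 0]],
    [0.35, [1.15, -2.4, 0], [0, 0, 0]],
    [0.35, [0, 0, 0], [0, 0, 0]],
    [0.35, [0, 0, 0], [0, 0, 0]]
  ]
}}

```text
time_s: 21.7
tool_pos: [0.4972, 0.2664, 0.0822]
tool_rot: [-180.0, -0.5, -0.4]
force: [-0.5, -0.4, -0.0]
grip_width: 0.0415
```

```bash
python3 - <<'E'
from w import *
z=env.get_obs()["tool_pos"][2]; look("w17",z+.0083,.024)
E
```

```text
t 21.7 tool [0.4972 0.2664 0.0822] [-179.99   -0.5    -0.37] grip 0.0415
blue 3486 [284.1 183.8]  z 0.09045763786708037 centre 0.5313 0.284 diam 0.0544
blue 3486 [284.1 183.8]  z 0.024 centre 0.5105 0.2912 diam 0.0779
blue 730 [280.7 208.9]  z 0.09045763786708037 centre 0.528 0.2858 diam 0.0155
blue 730 [280.7 208.9]  z 0.024 centre 0.5059 0.2939 diam 0.0221
blue 1278 [318.8 266.2]  z 0.09045763786708037 centre 0.4966 0.2674 diam 0.0222
blue 1278 [318.8 266.2]  z 0.024 centre 0.4609 0.2675 diam 0.0317
yel 351 [507.3 358.5]  z 0.09045763786708037 centre 0.4365 0.1578 diam 0.0301
yel 351 [507.3 358.5]  z 0.024 centre 0.3749 0.1106 diam 0.043
yel 300 [453.4 359.9]  z 0.09045763786708037 centre 0.4378 0.1895 diam 0.0331
yel 300 [453.4 359.9]  z 0.024 centre 0.3767 0.156 diam 0.0473
```

>>> {"fn": "servo_tool", "kwargs": {
  "plan": [
    [0.35, [0.93, -2.65, 0], [0, -0.5, -0.4]],
    [0.35, [0, 0, 1.2], [0, 0, 0]],
    [0.35, [0, 0, 1.2], [0, 0, 0]],
    [0.35, [0, 0, 0], [0, 0, 0]]
  ]
}}

```text
time_s: 22.08
tool_pos: [0.5067, 0.2894, 0.0586]
tool_rot: [179.9, -0.1, -0.2]
force: [-0.1, -0.5, -0.8]
grip_width: 0.0414
```

>>> {"fn": "servo_tool", "kwargs": {
  "plan": [
    [0.35, [0, -0.35, 1], [0.1, -0.1, -0.2]],
    [0.35, [0, 0, 1], [0, 0, 0]],
    [0.35, [0, 0, 0], [0, 0, 0]]
  ]
}}

```text
time_s: 22.33
tool_pos: [0.5065, 0.2899, 0.0368]
tool_rot: [179.8, 0.0, -0.1]
force: [-0.9, -1.0, 0.1]
grip_width: 0.0415
```

>>> {"fn": "servo_tool", "kwargs": {
  "plan": [
    [0.35, [0, -0.3, 0.45], [0.2, 0, -0.1]],
    [0.35, [0, 0, 0], [0, 0, 0]]
  ]
}}

```text
time_s: 22.5
tool_pos: [0.506, 0.292, 0.0312]
tool_rot: [180.0, 0.1, -0.0]
force: [-0.0, -0.0, -0.4]
grip_width: 0.0414
```

```bash
python3 w.py w18 .038 .024|grep blue
```

```text
blue 4396 [319.4 207. ]  z 0.038 centre 0.5194 0.2932 diam 0.07
blue 4396 [319.4 207. ]  z 0.024 centre 0.513 0.2932 diam 0.0764
blue 1278 [318.8 266.2]  z 0.038 centre 0.5047 0.2931 diam 0.0226
blue 1278 [318.8 266.2]  z 0.024 centre 0.4971 0.2929 diam 0.0244
```

>>> {"fn": "servo_tool", "kwargs": {
  "plan": [
    [0.35, [0.05, -0.08, 0.13], [0, 0, 0]],
    [0.35, [0, 0, 0], [0, 0, 0]]
  ]
}}

```text
time_s: 22.72
tool_pos: [0.5074, 0.293, 0.0309]
tool_rot: [-180.0, -0.0, -0.1]
force: [-0.7, -0.3, -0.7]
grip_width: 0.0415
```

>>> {"fn": "servo_tool", "kwargs": {
  "plan": [
    [0.35, [-0.06, 0, 0.12], [0, 0, 0]],
    [0.35, [0, 0, 0], [0, 0, 0]]
  ]
}}

```text
time_s: 22.88
tool_pos: [0.5073, 0.2933, 0.0302]
tool_rot: [-179.9, -0.1, -0.1]
force: [-0.6, 0.2, -0.1]
grip_width: 0.0416
```

>>> {"fn": "servo_tool", "kwargs": {
  "plan": [
    [0.65, [0, 0, 0], [0, 0, 0]],
    [0.65, [0, 0, 0], [0, 0, 0]],
    [0.65, [0, 0, 0], [0, 0, 0]],
    [0.65, [0, 0, 0], [0, 0, 0]],
    [0.65, [0, 0, -1], [0, 0, 0]],
    [0.8, [0, 0, -2], [0, 0, 0]],
    [1, [0, 0, -4], [0, 0, 0]],
    [1, [0, 0, -2], [0, 0, 0]],
    [1, [0, 0, 0], [0, 0, 0]]
  ]
}}

```text
time_s: 23.63
tool_pos: [0.5057, 0.2931, 0.1248]
tool_rot: [-180.0, 0.1, 0.0]
force: [0.6, 0.0, -0.4]
grip_width: 0.0754
```

```bash
python3 disc.py blue .5055,.293; python3 w.py w19 .038 .024|grep -E "blue|red"; python3 - <<'E'
from h import *
o=env.get_obs(); c=env.read_camera("wrist")
for a,ce,b in blobs(c["image"],(100,130,40),(125,255,255),150): print("label",a,ce,toplane(c,[ce],.038,o)[0].round(4))
for n in("top","scene"):
    c=env.read_camera(n); cv2.imwrite(f"pics/{n}1.png",c["image"])
    for col,lo,hi in(("blue",(100,150,60),(125,255,255)),("yel",(22,150,100),(35,255,255))):
        for a,ce,b in blobs(c["image"],lo,hi,25): print(n,col,a,ce,toplane(c,[ce],.015).round(4)[0][:2],toplane(c,[ce],.038).round(4)[0][:2])
E
```

```text
tool [0.5057 0.2931 0.1248] disc [0.5054 0.2931] 263 rms 0.00026
blue 3199 [320.8 189.8]  z 0.038 centre 0.5145 0.2932 diam 0.0746
blue 3199 [320.8 189.8]  z 0.024 centre 0.5103 0.2931 diam 0.0788
blue 573 [318.2 205.3] ?
blue 181 [634.6 247.1] EDGE z 0.038 centre 0.4707 0.022 diam 0.0194
blue 181 [634.6 247.1] EDGE z 0.024 centre 0.464 0.0066 diam 0.0205
label 3257 [319.6 189. ] [0.5198 0.2925 0.038 ]
label 589 [317.  204.7] [0.5071 0.2945 0.038 ]
label 168 [634.9 246.6] [0.4698 0.0255 0.038 ]
top blue 115 [129.1  80. ] [0.8458 0.5589] [0.8349 0.5477]
top blue 43 [330.  211.6] [ 0.4616 -0.0048] [ 0.4583 -0.0047]
top yel 52 [370.4 164.4] [ 0.5852 -0.1129] [ 0.5795 -0.1107]
top yel 51 [416.6 184.5] [ 0.5296 -0.2324] [ 0.5249 -0.2278]
top yel 397 [453.  229.9] [ 0.4087 -0.3219] [ 0.4065 -0.3155]
top yel 54 [457.9 226.6] [ 0.4171 -0.3353] [ 0.4146 -0.3287]
top yel 53 [379.5 256.4] [ 0.3445 -0.129 ] [ 0.3435 -0.1265]
scene blue 35 [330.9 199.7] [ 0.4617 -0.0046] [0.474  0.0014]
scene blue 419 [443.2 275.5] [0.5207 0.2908] [0.5316 0.2897]
scene blue 64 [448.6 267.6] [0.4985 0.295 ] [0.5099 0.2938]
scene yel 54 [223.1 129.9] [ 0.4013 -0.3422] [ 0.4151 -0.328 ]
scene yel 252 [228.  140.6] [ 0.4246 -0.3122] [ 0.4378 -0.2987]
scene yel 36 [307.5 144.5] [ 0.3451 -0.1285] [ 0.3602 -0.1195]
scene yel 41 [231.8 184.2] [ 0.5298 -0.2327] [ 0.5405 -0.2212]
scene yel 60 [263.  223.6] [ 0.5868 -0.1126] [ 0.5961 -0.104 ]
```

View pics/w19.png

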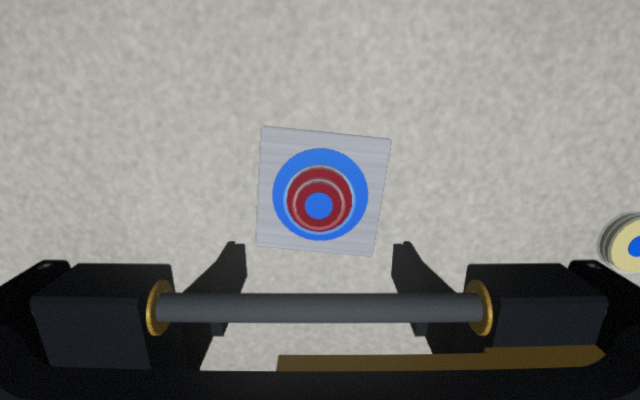

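View pics/scene1.png

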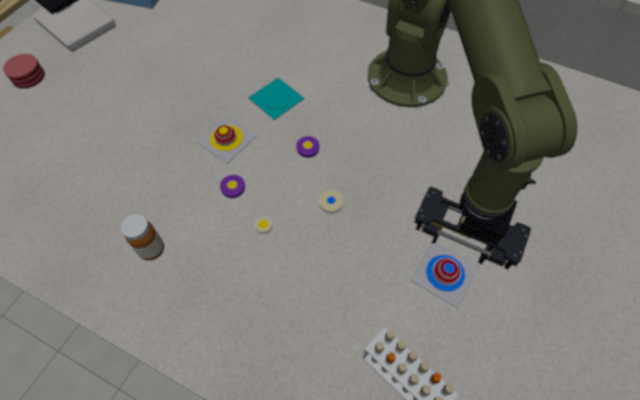

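Both stacks are standing: blue at (447,270) and yellow at (225,135) in the scene view. The pale and purple dishes are unmoved and the gripper is clear, so I'm handing in.

```bash
python3 -c "
from cell import env
print(env.sign_off(), env.get_obs()['time_s'])"
```

```text
the job is handed in; nothing more can be done
the job is handed in; nothing more can be done
```

Both pairs of dark red dishes are on the trays matching their labels, large dish below and small dish on top. I handed the job in at about 24 s of the 99 s allowed.

**Centring:** by the last wrist-camera measurements:

| Tray | Large dish from disc centre | Small dish from large dish |
|---|---|---|
| Blue | 1–1.5 mm | about 1 mm |
| Yellow | 1.5 mm | 1 mm or less |

The top and scene cameras differ from the wrist camera by up to about 3 mm. That is a little more than the stated 2 mm calibration.

**Level:** the measured tool tilt stayed within about 0.6° at every check while a dish was held.

**Left alone:** the labels of both pale dishes and both purple look-alikes measured within about 0.5 mm of where they started. The rack and bottle look untouched in the scene picture, but I did not measure them.

**Uncertain:** I could not feel contact clearly when setting down, because force noise was about 1 N. I judged it from height. For the large blue dish, the tool stopped descending even though I kept commanding it down.

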